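# Put the two microscope objectives away in their colour-coded pockets

## Robot

A 6-joint arm with a two-finger parallel gripper is mounted at the origin on the work surface. World frame = base frame: x ahead of the robot, y to its left, z up, the work surface at z = 0. Lengths are in m, angles in rad, forces in N, time in s.
With the tool pointing down it reaches from about 0.25 to 0.775 m from the base axis. Payload 8.9 kg.
Tool frame: the origin (TCP) lies midway between the tips of the shut fingers; the grasp point (between the pads) lies 19 mm behind it; z points along the fingers, y is the direction in which the jaws open and shut (so a half turn about z gives the same grasp; the last joint's range is limited). The gripper opens to 85 mm and grips with 20 to 120 N. Pads are 22 mm wide; open, the fingers measure 114 mm over their backs; the gripper's body (76 mm by 85 mm) begins 54 mm behind the grasp point. The pads swing forward as they close: fully open they stand 13 mm farther back than shut.
Start: joints at [0.966, 0.291, -0.153, 1.127, 0, 1.431], TCP at [0.236, 0.469, 0.231] pointing down, gripper open.
Joint ranges: [-2.52, 2.52], [-0.91, 1.74], [-1.3, 1.37], [-1.96, 2.02], [-1.52, 1.47], [-3.14, 3.14]. Speed limits (rad/s): [2.22, 2.22, 2.79, 3.14, 3.14, 3.14].

## Interface

Orientations are given as a rotation vector (axis times angle).
In Python, from plant import get_obs, optics, finish_job gives the robot as it stands. The module is installed in compiled form; this text tells all that it offers.
- The arm moves only by the tool carry_out, never from a script. Its argument "targets" is a list of rows, each an object with "xyz": the shift along the world's x, y, z in m, a list of three; "roll": the turn about the world's z in degrees; "gripper": the closure, from -1 (fully open) to 1 (shut). In form: [{"xyz": [tx, ty, tz], "roll": roll, "gripper": gripper}, ...]. A call has 1 to 12 rows; each row shifts and turns the commanded pose from where the row before left it; what a row does not reach is not made up. A row lasts 1/12 s, in which the tool goes at most 41.7 mm and 7.16 degrees, less where a joint would pass 70% of its speed; a pose out of reach is approached as far as the arm can. A call is refused whole if a number of a shift passes 0.0417 or a number of a turn 7.16, either way. A call with a gripper value outside its range is refused whole. The fingers move at their own pace and stop on an object; "squeeze" is the grip in N (left out, the last holds). Time passes only in rows, so rows that do not move let the fingers close. It gives the time, the measured TCP pose, the force and the opening at its end, in the units of the state.
- get_obs(): the state, without advancing time (a new reading comes with each control period).
- optics.capture(name): name is "scene" or "top"; returns the picture (400x640x3 uint8, red, green, blue); there is no depth.
- optics.camera_info(name): a dict with "camera_matrix" (3x3 intrinsics, pixels), "view" (4x4, takes a point from world to camera coordinates). Camera axes: x right, y down, z forward; pixel columns grow to the right and rows downward; lengths in m; the calibration is good to about 2 mm. A picture is of the moment at which its call begins. camera_info takes no time and is no camera call.
- finish_job(): hands the job in, once; it reports no verdict.
The state is a dict: "t": time; "joints": joint angles; "qd": joint speeds; "joint_torque": joint torques, N m; "eef_pos": TCP position; "eef_rot": TCP orientation; "force": force on the tool from outside, world axes, zero at the start; "ft_torque": the same for the moment, N m; "grip_width": opening from 0.0 (shut) to 1.0 (fully open).
Only numpy, scipy, OpenCV 4.12 (cv2) and the standard library are available. Lean on these libraries where they do the work, as an engineer would, in place of code of your own. Each camera call takes 0.05 s, during which the arm holds its last target.

## Task

Put the blue-banded and the yellow-banded microscope objectives away in the storage rack, each standing upright, nose up, on the floor of the pocket of its own colour. They hold delicate glass, so lower each one into its pocket before letting go; do not let it fall.

Things in the scene. Friction and masses are not known exactly. Their poses are not given: they have to be found in the camera images.
- objective_blue_center (a point): centre of the microscope objective with the blue bands, standing nose-up, 70 mm tall, 100 to 210 g: the point is 35 mm above its flat foot, z up the axis. Up to 50 mm it is a plain cylinder 34 mm across (metal, black cap at the foot, wide blue band 23 to 39 mm up): grip there. Above it narrows to the nose by a blue cone (33 to 22 mm across, 50 to 64 mm up), best seen from above
- objective_yellow_center (a point): centre of the microscope objective with the yellow bands, standing nose-up, 70 mm tall, 100 to 210 g: the point is 35 mm above its flat foot, z up the axis. Up to 50 mm it is a plain cylinder 34 mm across (metal, black cap at the foot, wide yellow band 23 to 39 mm up): grip there. Above it narrows to the nose by a yellow cone (33 to 22 mm across, 50 to 64 mm up), best seen from above
- pocket_blue (a point): mouth centre of the pocket with the blue top plate, 36 mm above the bench; z up, y along the row. Upright round bore 56 mm wide, 16 mm deep, flat floor, in a fixed 80 mm square block: a seated objective's centre is 19 mm above this point. Four blocks (red, yellow, green, blue, any order) stand in a row 85 mm apart; red and green are full, those objectives rise 54 mm above the blocks
- pocket_yellow (a point): mouth centre of the pocket with the yellow top plate, 36 mm above the bench; z up, y along the row. Upright round bore 56 mm wide, 16 mm deep, flat floor, in a fixed 80 mm square block: a seated objective's centre is 19 mm above this point. Four blocks (red, yellow, green, blue, any order) stand in a row 85 mm apart; red and green are full, those objectives rise 54 mm above the blocks

How it is judged:
By the outcome, as a careful person would: the job done as asked, in the order asked, and still so for the second after the job is handed in, with the robot touching nothing.
It also fails if it takes over 56 s, if anything falls off the work surface, if the arm or the gripper's body presses on something with over 40 N, if the wrist force passes 120 N, or if a joint passes its speed limit or range.

## Working session

There is one attempt and no reset: what is moved stays moved. The work goes in short steps, Python scripts to look and compute and a tool call to move; the robot and the scene stay as the last step left them, time stands still between calls to the robot, and variables do not carry over. Pictures are saved under pics/ and viewed, and the job is handed in when it is done.

Besides the shell and the picture viewer there is one more tool, called after "Request:" in YAML: its name, and indented under it one key for each argument. carry_out: Moves the arm, as the interface text tells. Its arguments: {"type":"object","properties":{"targets":{"type":"array"},"squeeze":{"type":"number"}},"required":["targets"]}

```bash
mkdir -p pics; python3 - <<'E'
from plant import get_obs, optics
import cv2
for n in ("scene","top"):
    cv2.imwrite(f"pics/{n}0.png",optics.capture(n)[:,:,::-1])
    i=optics.camera_info(n);print(n,i)
print(get_obs())
E
```

```text
scene {'camera_matrix': array([[411.04621757,   0.        , 322.46224984],
       [  0.        , 411.04621757, 206.08715561],
       [  0.        ,   0.        ,   1.        ]]), 'view': array([[ 0.04594259,  0.99893499, -0.00426099, -0.04904228],
       [ 0.71309979, -0.03578309, -0.70014874, -0.31500306],
       [-0.69955555,  0.02912814, -0.7139843 ,  1.29101049],
       [ 0.        ,  0.        ,  0.        ,  1.        ]])}
top {'camera_matrix': array([[410.96771309,   0.        , 318.42345326],
       [  0.        , 410.96771309, 204.57358694],
       [  0.        ,   0.        ,   1.        ]]), 'view': array([[-0.01745375, -0.99974321, -0.01445264,  0.01936724],
       [-0.98120428,  0.01990488, -0.19194258,  0.52639087],
       [ 0.19218097,  0.01083087, -0.98129973,  0.6379667 ],
       [ 0.        ,  0.        ,  0.        ,  1.        ]])}
{'t': 0.1, 'joints': array([ 9.65682144e-01,  2.91220499e-01, -1.54011309e-01,  1.12671522e+00,
       -3.00749544e-05,  1.43152446e+00]), 'qd': array([ 2.14308607e-04, -6.83936154e-04,  1.51546593e-03, -1.48453221e-03,
       -2.67680054e-04, -3.51161691e-05]), 'joint_torque': array([ 9.26215143e-04, -5.37978351e+01,  3.31917214e+01,  9.28639434e-03,
       -1.83255415e-04, -2.29732137e-05]), 'eef_pos': array([0.23559114, 0.46874633, 0.23080629]), 'eef_rot': array([-7.25054607e-01, -3.05637763e+00,  1.70072220e-03]), 'force': array([-0.01851655, -0.9035569 ,  0.21926465]), 'ft_torque': array([-0.06253303, -0.01856726,  0.00037067]), 'grip_width': 1.0023434391350405}
```

View pics/top0.png

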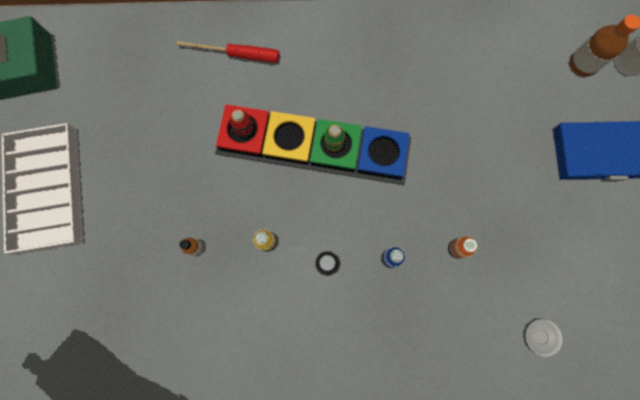

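View pics/scene0.png

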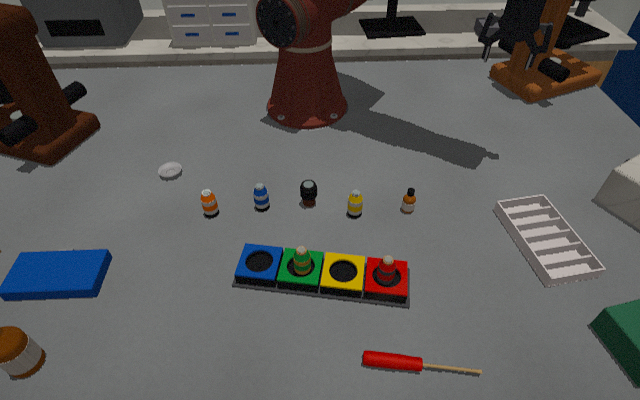

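```bash
python3 - <<'E'
import cv2,numpy as np
a=cv2.imread('pics/top0.png');b=cv2.imread('pics/scene0.png')
def c(im,x,y,w,h,s): return cv2.resize(im[y:y+h,x:x+w],None,fx=s,fy=s,interpolation=cv2.INTER_CUBIC)
cv2.imwrite('pics/c1.png',c(a,210,95,210,95,3.8))
t=np.hstack([c(a,240,215,50,60,8),c(a,370,225,50,60,8)]);cv2.imwrite('pics/c2.png',t)
t=np.hstack([c(b,235,170,50,60,8),c(b,330,170,50,60,8)]);cv2.imwrite('pics/c3.png',t)
E
```

```text
(no output)
```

View pics/c1.png

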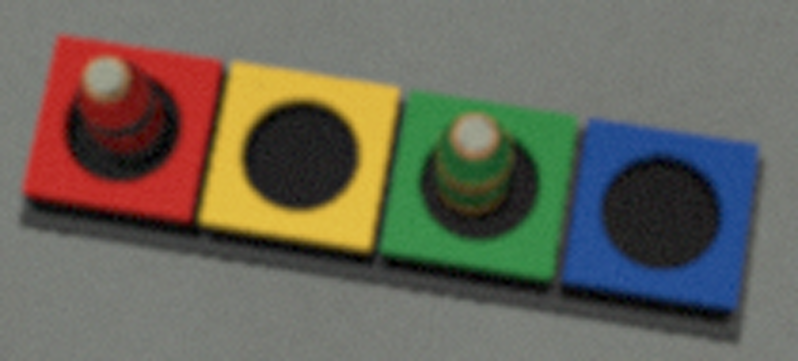

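View pics/c2.png

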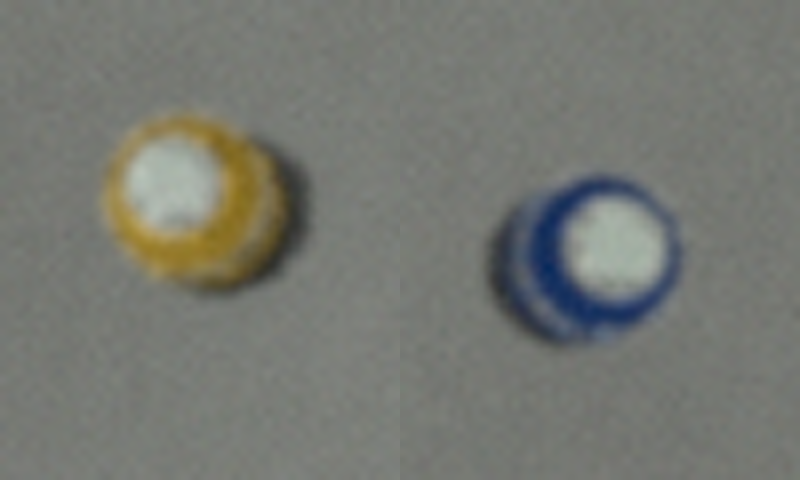

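View pics/c3.png

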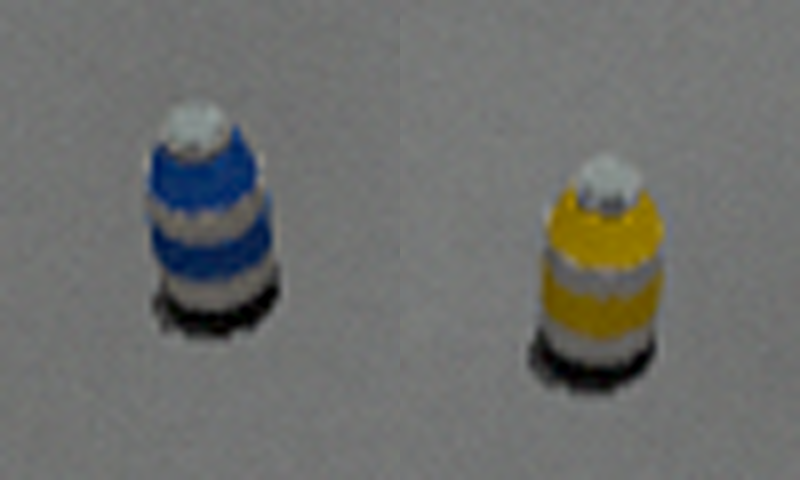

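```bash
cat > h.py <<'E'
import numpy as np
from plant import optics
def cam(n):
    i=optics.camera_info(n);return i['camera_matrix'],i['view']
def ray(n,u,v,z):
    K,V=cam(n);R=V[:3,:3];c=-R.T@V[:3,3]
    d=R.T@np.linalg.solve(K,[u,v,1]);return (c+d*(z-c[2])/d[2]).round(4)
def proj(n,p):
    K,V=cam(n);q=K@(V[:3,:3]@np.array(p)+V[:3,3]);return (q[:2]/q[2]).round(1)
E
python3 - <<'E'
from h import *
for n in('scene','top'):
    K,V=cam(n);print(n,-V[:3,:3].T@V[:3,3])
print('Yobj',ray('top',261.3,237.4,.07),ray('scene',355.8,191,.07))
print('Bobj',ray('top',396.8,255.4,.07),ray('scene',259.1,185,.07))
Y=ray('top',288.8,135.5,.036);B=ray('top',383.8,150.8,.036);print('pock',Y,B,np.linalg.norm(Y-B),np.degrees(np.arctan2(*(B-Y)[[1,0]])))
print(ray('scene',343.5,271,.036),ray('scene',259.5,261,.036))
E
```

```text
scene [1.13001530e+00 1.13529554e-04 7.01003257e-01]
top [0.39422994 0.00197478 0.72735329]
Yobj [0.471 0.102 0.07 ] [0.4684 0.1022 0.07  ]
Bobj [ 0.4383 -0.1137  0.07  ] [ 0.4377 -0.1145  0.07  ]
pock [0.6556 0.06   0.036 ] [ 0.6235 -0.1068  0.036 ] 0.1698606782042271 -100.89317107829598
[0.6587 0.0603 0.036 ] [ 0.6262 -0.1059  0.036 ]
```

The top view shows the yellow objective's nose at (261,237), the blue one's at (397,255), the yellow pocket at (289,135) and the blue pocket at (384,151). Both cameras agree to within 3 mm. I'll do blue first, with the jaws across the row.

Request:
carry_out:
  targets:
    - {"xyz": [0.0084,-0.0243,0],"roll": -3.1,"gripper": -1}
    - {"xyz": [0.0084,-0.0243,0],"roll": -3.1,"gripper": -1}
    - {"xyz": [0.0084,-0.0243,0],"roll": -3.1,"gripper": -1}
    - {"xyz": [0.0084,-0.0243,0],"roll": -3.1,"gripper": -1}
    - {"xyz": [0.0084,-0.0243,0],"roll": -3.1,"gripper": -1}
    - {"xyz": [0.0084,-0.0243,0],"roll": -3.1,"gripper": -1}
    - {"xyz": [0.0084,-0.0243,0],"roll": -3.1,"gripper": -1}
    - {"xyz": [0.0084,-0.0243,0],"roll": -3.1,"gripper": -1}
    - {"xyz": [0.0084,-0.0243,0],"roll": -3.1,"gripper": -1}
    - {"xyz": [0.0084,-0.0243,0],"roll": -3.1,"gripper": -1}
    - {"xyz": [0.0084,-0.0243,0],"roll": -3.1,"gripper": -1}
    - {"xyz": [0.0084,-0.0243,0],"roll": -3.1,"gripper": -1}
  squeeze: 30

```text
t: 1.1
eef_pos: [0.3366, 0.1763, 0.2312]
eef_rot: [-1.665, -2.664, 0.0]
force: [0.7, 1.8, 0.1]
grip_width: 1.003
```

Request:
carry_out:
  targets:
    - {"xyz": [0.0084,-0.0243,0],"roll": -3.1,"gripper": -1}
    - {"xyz": [0.0084,-0.0243,0],"roll": -3.1,"gripper": -1}
    - {"xyz": [0.0084,-0.0243,0],"roll": -3.1,"gripper": -1}
    - {"xyz": [0.0084,-0.0243,0],"roll": -3.1,"gripper": -1}
    - {"xyz": [0.0084,-0.0243,0],"roll": -3.1,"gripper": -1}
    - {"xyz": [0.0084,-0.0243,0],"roll": -3.1,"gripper": -1}
    - {"xyz": [0.0084,-0.0243,0],"roll": -3.1,"gripper": -1}
    - {"xyz": [0.0084,-0.0243,0],"roll": -3.1,"gripper": -1}
    - {"xyz": [0.0084,-0.0243,0],"roll": -3.1,"gripper": -1}
    - {"xyz": [0.0084,-0.0243,0],"roll": -3.1,"gripper": -1}
    - {"xyz": [0.0084,-0.0243,0],"roll": -3.1,"gripper": -1}
    - {"xyz": [0,0,0],"roll": 0,"gripper": -1}

```text
t: 2.1
eef_pos: [0.4304, -0.0934, 0.231]
eef_rot: [2.376, 2.053, -0.001]
force: [-0.4, 0.9, 0.2]
grip_width: 1.001
```

Request:
carry_out:
  targets:
    - {"xyz": [0.0038,-0.0103,-0.02],"roll": -1.3,"gripper": -1}
    - {"xyz": [0.0038,-0.0103,-0.02],"roll": -1.3,"gripper": -1}
    - {"xyz": [0,0,-0.03],"roll": 0,"gripper": -1}
    - {"xyz": [0,0,-0.03],"roll": 0,"gripper": -1}
    - {"xyz": [0,0,-0.02],"roll": 0,"gripper": -1}
    - {"xyz": [0,0,0],"roll": 0,"gripper": -1}

```text
t: 2.6
eef_pos: [0.4336, -0.109, 0.1078]
eef_rot: [-2.412, -2.003, 0.005]
force: [-0.6, 1.8, -0.3]
grip_width: 1.003
```

```bash
python3 - <<'E'
from h import *
import cv2
s=[]
for n in ("scene","top"):
    a=optics.capture(n)[:,:,::-1];u,v=proj(n,(.438,-.114,.05)).astype(int)
    s.append(cv2.resize(a[v-60:v+60,u-60:u+60],None,fx=3.3,fy=3.3,interpolation=cv2.INTER_CUBIC))
cv2.imwrite("pics/a1.png",np.hstack(s))
E
```

```text
(no output)
```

View pics/a1.png

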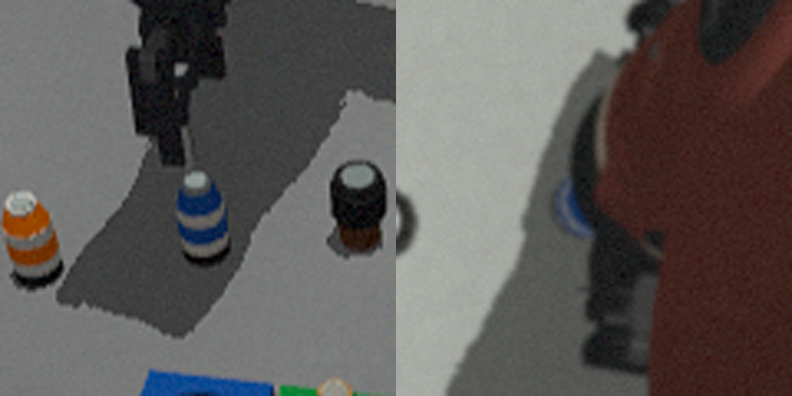

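```bash
python3 - <<'E'
from h import *
from plant import get_obs
u,v=proj('scene',(.438,-.114,.05)).astype(int)
for p in [(.4786,-.118,.121),(.438,-.114,.07),(.390,-.1,.121),(.4336,-.109,.1078)]: print((proj('scene',p)-[u-60,v-60])*3.3)
o=get_obs();print(o['eef_pos'],o['eef_rot'])
E
```

```text
[176.55 163.02]
[195.69 178.53]
[212.19  75.57]
[197.01 132.  ]
[ 0.43609857 -0.11003822  0.11135146] [-2.41545514e+00 -2.00648154e+00  1.12323991e-03]
```

The scene crop has the front finger at (172,160) and the nose at (196,180), which matches what I projected. I'll descend and grip.

Request:
carry_out:
  targets:
    - {"xyz": [0.002,-0.004,0],"roll": 0,"gripper": -1}
    - {"xyz": [0,0,-0.02],"roll": 0,"gripper": -1}
    - {"xyz": [0,0,-0.02],"roll": 0,"gripper": -1}
    - {"xyz": [0,0,-0.02],"roll": 0,"gripper": -1}
    - {"xyz": [0,0,-0.02],"roll": 0,"gripper": -1}
    - {"xyz": [0,0,-0.012],"roll": 0,"gripper": -1}
    - {"xyz": [0,0,0],"roll": 0,"gripper": -1}
    - {"xyz": [0,0,0],"roll": 0,"gripper": -1}

```text
t: 3.37
eef_pos: [0.4394, -0.1149, 0.0202]
eef_rot: [2.416, 2.007, 0.001]
force: [0.4, 0.3, -0.5]
grip_width: 0.999
```

Request:
carry_out:
  targets:
    - {"xyz": [0,0,0],"roll": 0,"gripper": 0}
    - {"xyz": [0,0,0],"roll": 0,"gripper": 0.1}
    - {"xyz": [0,0,0],"roll": 0,"gripper": 0.3}
    - {"xyz": [0,0,0],"roll": 0,"gripper": 1}
    - {"xyz": [0,0,0],"roll": 0,"gripper": 1}
    - {"xyz": [0,0,0],"roll": 0,"gripper": 1}
    - {"xyz": [0,0,0],"roll": 0,"gripper": 1}
    - {"xyz": [0,0,0],"roll": 0,"gripper": 1}
    - {"xyz": [0,0,0],"roll": 0,"gripper": 1}
    - {"xyz": [0,0,0],"roll": 0,"gripper": 1}
  squeeze: 35

```text
t: 4.2
eef_pos: [0.439, -0.1146, 0.02]
eef_rot: [2.416, 2.006, 0.001]
force: [-1.1, 0.3, 8.7]
grip_width: 0.384
```

Request:
carry_out:
  targets:
    - {"xyz": [0,0,0.01],"roll": 0,"gripper": 1}
    - {"xyz": [0,0,0.015],"roll": 0,"gripper": 1}
    - {"xyz": [0,0,0.02],"roll": 0,"gripper": 1}
    - {"xyz": [0,0,0.02],"roll": 0,"gripper": 1}
    - {"xyz": [0,0,0.02],"roll": 0,"gripper": 1}
    - {"xyz": [0,0,0.015],"roll": 0,"gripper": 1}
    - {"xyz": [0,0,0],"roll": 0,"gripper": 1}
    - {"xyz": [0,0,0],"roll": 0,"gripper": 1}
    - {"xyz": [0,0,0],"roll": 0,"gripper": 1}

```text
t: 4.95
eef_pos: [0.4381, -0.1142, 0.1185]
eef_rot: [-2.416, -2.006, 0.001]
force: [-0.0, 0.2, -1.9]
grip_width: 0.384
```

```bash
cat > look.py <<'E'
from h import *
import cv2,sys
from plant import get_obs
o=get_obs();p=o['eef_pos'];print(p,o['eef_rot'],o['force'],o['grip_width'])
s=[]
for n in ("scene","top"):
    a=optics.capture(n)[:,:,::-1];u,v=proj(n,p).astype(int);u=min(max(u,50),590);v=min(max(v,50),350)
    print(n,u-50,v-50)
    s.append(cv2.resize(a[v-50:v+50,u-50:u+50],None,fx=4,fy=4,interpolation=cv2.INTER_CUBIC))
cv2.imwrite(sys.argv[1],np.hstack(s))
E
python3 look.py pics/a2.png
```

```text
[ 0.43807958 -0.11418281  0.1185338 ] [-2.41621905e+00 -2.00644978e+00  6.44793638e-04] [-0.04876092  0.20329839 -1.92398039] 0.38425723746743035
scene 206 118
top 352 203
```

View pics/a2.png

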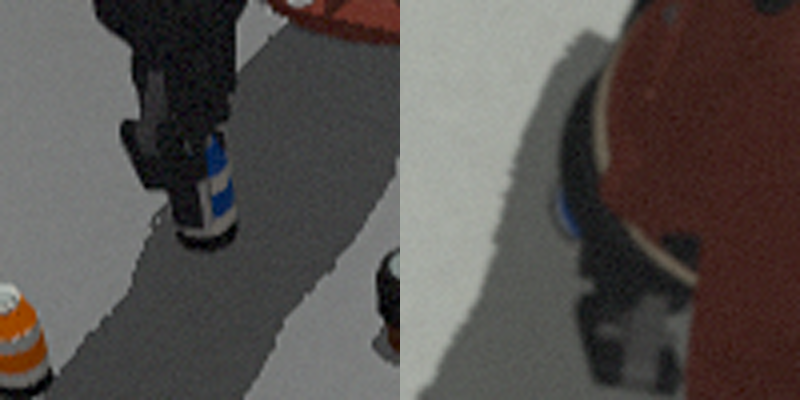

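```bash
python3 - <<'E'
from h import *
print(ray('scene',257.6,175.5,.0985),ray('scene',257.6,176.5,.0985))
E
```

```text
[ 0.4376 -0.1146  0.0985] [ 0.441  -0.1143  0.0985]
```

Request:
carry_out:
  targets:
    - {"xyz": [0.008,0.0004,0],"roll": 0,"gripper": 1}
    - {"xyz": [0.017,0.0007,0],"roll": 0,"gripper": 1}
    - {"xyz": [0.018,0.0008,0],"roll": 0,"gripper": 1}
    - {"xyz": [0.018,0.0008,0],"roll": 0,"gripper": 1}
    - {"xyz": [0.018,0.0008,0],"roll": 0,"gripper": 1}
    - {"xyz": [0.018,0.0008,0],"roll": 0,"gripper": 1}
    - {"xyz": [0.018,0.0008,0],"roll": 0,"gripper": 1}
    - {"xyz": [0.018,0.0008,0],"roll": 0,"gripper": 1}
    - {"xyz": [0.018,0.0007,0],"roll": 0,"gripper": 1}
    - {"xyz": [0.018,0.0007,0],"roll": 0,"gripper": 1}
    - {"xyz": [0.01,0.0005,0],"roll": 0,"gripper": 1}
    - {"xyz": [0.008,0.0002,0],"roll": 0,"gripper": 1}

```text
t: 6.05
eef_pos: [0.6269, -0.1061, 0.118]
eef_rot: [-2.416, -2.007, 0.0]
force: [-0.2, 0.0, -1.4]
grip_width: 0.386
```

Request:
carry_out:
  targets:
    - {"xyz": [0,0,0],"roll": 0,"gripper": 1}
    - {"xyz": [0,0,-0.01],"roll": 0,"gripper": 1}
    - {"xyz": [0,0,-0.015],"roll": 0,"gripper": 1}
    - {"xyz": [0,0,-0.01],"roll": 0,"gripper": 1}
    - {"xyz": [0,0,0],"roll": 0,"gripper": 1}
    - {"xyz": [0,0,0],"roll": 0,"gripper": 1}
    - {"xyz": [0,0,0],"roll": 0,"gripper": 1}

```text
t: 6.63
eef_pos: [0.6256, -0.1065, 0.0846]
eef_rot: [2.417, 2.007, 0.0]
force: [0.1, -0.1, -1.2]
grip_width: 0.385
```

```bash
python3 look.py pics/a3.png
```

```text
[ 0.62559292 -0.10652742  0.08461055] [2.41691323e+00 2.00671016e+00 1.80518687e-04] [ 0.06515668 -0.09059034 -1.18416468] 0.3845850557751204
scene 206 195
top 337 90
```

View pics/a3.png

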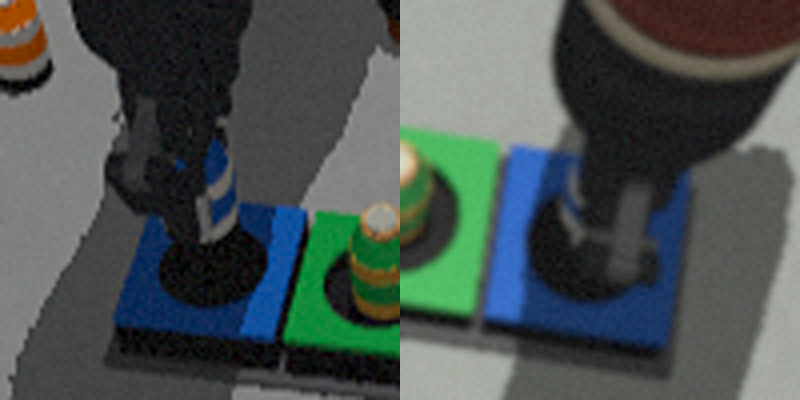

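The left crop shows the blue objective over the blue bore, whose centre is about (213,265), with the foot just above it. I'll lower it.

Request:
carry_out:
  targets:
    - {"xyz": [0,0,-0.01],"roll": 0,"gripper": 1}
    - {"xyz": [0,0,-0.01],"roll": 0,"gripper": 1}
    - {"xyz": [0,0,-0.008],"roll": 0,"gripper": 1}
    - {"xyz": [0,0,-0.005],"roll": 0,"gripper": 1}
    - {"xyz": [0,0,-0.004],"roll": 0,"gripper": 1}
    - {"xyz": [0,0,-0.003],"roll": 0,"gripper": 1}
    - {"xyz": [0,0,-0.002],"roll": 0,"gripper": 1}
    - {"xyz": [0,0,0],"roll": 0,"gripper": 1}
    - {"xyz": [0,0,0],"roll": 0,"gripper": 1}
    - {"xyz": [0,0,0],"roll": 0,"gripper": 1}

```text
t: 7.57
eef_pos: [0.6259, -0.1065, 0.0427]
eef_rot: [2.417, 2.007, 0.0]
force: [0.3, 0.2, -1.3]
grip_width: 0.387
```

Request:
carry_out:
  targets:
    - {"xyz": [0,0,-0.001],"roll": 0,"gripper": 1}
    - {"xyz": [0,0,-0.001],"roll": 0,"gripper": 1}
    - {"xyz": [0,0,0],"roll": 0,"gripper": 1}
    - {"xyz": [0,0,0],"roll": 0,"gripper": 1}

```text
t: 7.9
eef_pos: [0.6256, -0.1064, 0.0403]
eef_rot: [-2.417, -2.007, 0.0]
force: [-0.6, -0.6, -1.3]
grip_width: 0.387
```

Request:
carry_out:
  targets:
    - {"xyz": [0,0,-0.0008],"roll": 0,"gripper": 1}
    - {"xyz": [0,0,0],"roll": 0,"gripper": 1}
    - {"xyz": [0,0,0],"roll": 0,"gripper": 1}
    - {"xyz": [0,0,0],"roll": 0,"gripper": 1}

```text
t: 8.23
eef_pos: [0.6256, -0.1064, 0.0401]
eef_rot: [2.417, 2.007, 0.0]
force: [-2.6, 0.6, 5.1]
grip_width: 0.382
```

Contact: the vertical force went from -1.3 N to +5.1 N. Releasing slowly.

Request:
carry_out:
  targets:
    - {"xyz": [0,0,0],"roll": 0,"gripper": 0.1}
    - {"xyz": [0,0,0],"roll": 0,"gripper": 0}
    - {"xyz": [0,0,0],"roll": 0,"gripper": -0.2}
    - {"xyz": [0,0,0],"roll": 0,"gripper": -0.5}
    - {"xyz": [0,0,0],"roll": 0,"gripper": -0.7}
    - {"xyz": [0,0,0],"roll": 0,"gripper": -0.9}
    - {"xyz": [0,0,0],"roll": 0,"gripper": -0.9}
    - {"xyz": [0,0,0],"roll": 0,"gripper": -0.9}
    - {"xyz": [0,0,0],"roll": 0,"gripper": -0.9}

```text
t: 8.98
eef_pos: [0.6256, -0.1064, 0.0395]
eef_rot: [2.417, 2.007, 0.0]
force: [0.0, -0.5, -0.1]
grip_width: 0.953
```

Request:
carry_out:
  targets:
    - {"xyz": [0,0,0.01],"roll": 0,"gripper": -0.9}
    - {"xyz": [0,0,0.02],"roll": 0,"gripper": -0.9}
    - {"xyz": [0,0,0.025],"roll": 0,"gripper": -0.9}
    - {"xyz": [0,0,0.03],"roll": 0,"gripper": -0.9}
    - {"xyz": [0,0,0.03],"roll": 0,"gripper": -0.9}
    - {"xyz": [0,0,0.03],"roll": 0,"gripper": -0.9}
    - {"xyz": [0,0,0.015],"roll": 0,"gripper": -0.9}
    - {"xyz": [0,0,0],"roll": 0,"gripper": -1}

```text
t: 9.65
eef_pos: [0.6277, -0.107, 0.2047]
eef_rot: [2.412, 2.003, 0.006]
force: [0.5, -1.0, 0.3]
grip_width: 0.999
```

Request:
carry_out:
  targets:
    - {"xyz": [-0.013,0.0174,0],"roll": 0,"gripper": -1}
    - {"xyz": [-0.013,0.0174,0],"roll": 0,"gripper": -1}
    - {"xyz": [-0.013,0.0174,0],"roll": 0,"gripper": -1}
    - {"xyz": [-0.013,0.0174,0],"roll": 0,"gripper": -1}
    - {"xyz": [-0.013,0.0174,0],"roll": 0,"gripper": -1}
    - {"xyz": [-0.013,0.0174,0],"roll": 0,"gripper": -1}
    - {"xyz": [-0.013,0.0174,0],"roll": 0,"gripper": -1}
    - {"xyz": [-0.013,0.0174,0],"roll": 0,"gripper": -1}
    - {"xyz": [-0.013,0.0174,0],"roll": 0,"gripper": -1}
    - {"xyz": [-0.013,0.0174,0],"roll": 0,"gripper": -1}
    - {"xyz": [-0.013,0.0174,0],"roll": 0,"gripper": -1}
    - {"xyz": [-0.013,0.0174,0],"roll": 0,"gripper": -1}

```text
t: 10.65
eef_pos: [0.4685, 0.1031, 0.1993]
eef_rot: [-2.417, -2.007, 0.001]
force: [-0.3, 0.3, -0.2]
grip_width: 1.005
```

Request:
carry_out:
  targets:
    - {"xyz": [0,0,0],"roll": 0,"gripper": -1}
    - {"xyz": [0,0,-0.03],"roll": 0,"gripper": -1}
    - {"xyz": [0,0,-0.03],"roll": 0,"gripper": -1}
    - {"xyz": [0,0,-0.03],"roll": 0,"gripper": -1}
    - {"xyz": [0,0,0],"roll": 0,"gripper": -1}
    - {"xyz": [0,0,0],"roll": 0,"gripper": -1}

```text
t: 11.15
eef_pos: [0.4685, 0.102, 0.1089]
eef_rot: [-2.416, -2.006, 0.004]
force: [-0.9, 0.7, 0.1]
grip_width: 0.999
```

```bash
python3 look.py pics/b1.png; python3 - <<'E'
from h import *
import cv2
a=optics.capture('scene')[:,:,::-1]
cv2.imwrite('pics/b2.png',cv2.resize(a[150:310,200:420],None,fx=3.6,fy=3.6,interpolation=cv2.INTER_CUBIC))
E
```

```text
[0.46845009 0.1020348  0.10892145] [-2.41568784 -2.00551358  0.00425051] [-0.93702256  0.7447338   0.07759073] 0.999116310563573
scene 306 127
top 207 186
```

View pics/b1.png

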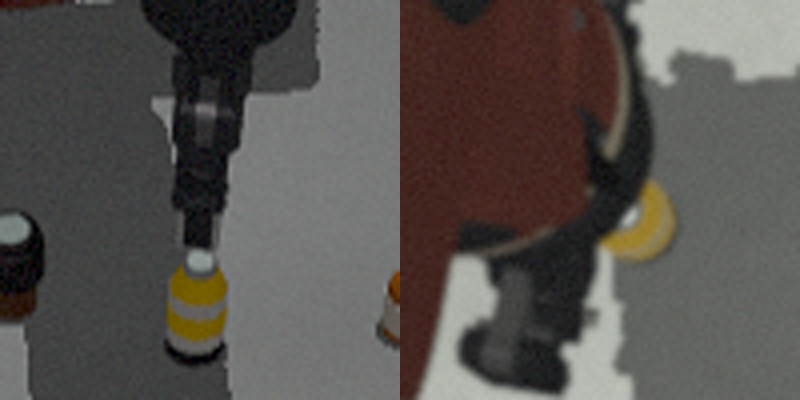

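View pics/b2.png

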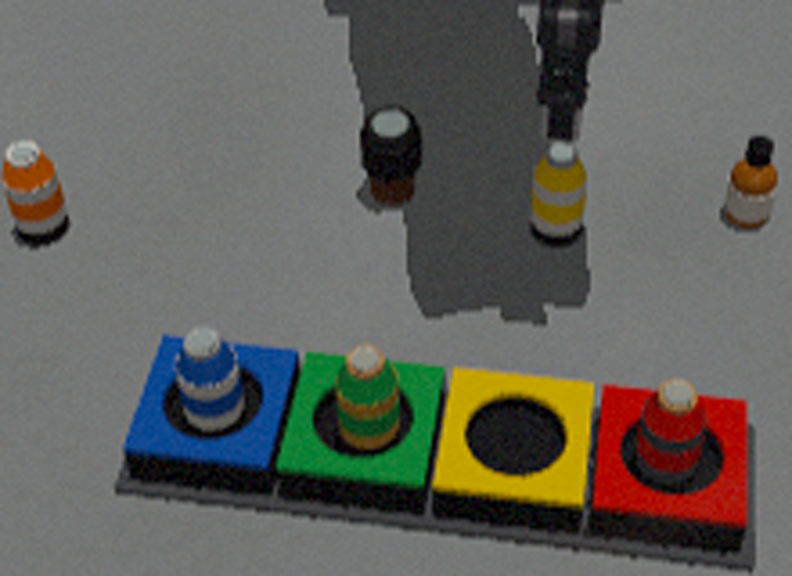

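Blue stands upright in the blue pocket, with its nose at crop (202,342). Yellow is at crop (560,190), under the gripper. Descending.

```bash
python3 - <<'E'
from h import *
from plant import get_obs
print(ray('scene',354.7,213.3,0),get_obs()['eef_pos'])
E
```

```text
[0.4707 0.1032 0.    ] [0.47095601 0.10228144 0.11120363]
```

Request:
carry_out:
  targets:
    - {"xyz": [0,0,0],"roll": 0,"gripper": -1}
    - {"xyz": [0,0,-0.02],"roll": 0,"gripper": -1}
    - {"xyz": [0,0,-0.02],"roll": 0,"gripper": -1}
    - {"xyz": [0,0,-0.02],"roll": 0,"gripper": -1}
    - {"xyz": [0,0,-0.02],"roll": 0,"gripper": -1}
    - {"xyz": [0,0,-0.009],"roll": 0,"gripper": -1}
    - {"xyz": [0,0,0],"roll": 0,"gripper": -1}
    - {"xyz": [0,0,0],"roll": 0,"gripper": -1}

```text
t: 11.97
eef_pos: [0.47, 0.1024, 0.0212]
eef_rot: [2.417, 2.007, 0.0]
force: [0.5, -0.3, -0.2]
grip_width: 1.002
```

Request:
carry_out:
  targets:
    - {"xyz": [0,0,0],"roll": 0,"gripper": 0}
    - {"xyz": [0,0,0],"roll": 0,"gripper": 0.1}
    - {"xyz": [0,0,0],"roll": 0,"gripper": 0.3}
    - {"xyz": [0,0,0],"roll": 0,"gripper": 1}
    - {"xyz": [0,0,0],"roll": 0,"gripper": 1}
    - {"xyz": [0,0,0],"roll": 0,"gripper": 1}
    - {"xyz": [0,0,0],"roll": 0,"gripper": 1}
    - {"xyz": [0,0,0],"roll": 0,"gripper": 1}
    - {"xyz": [0,0,0],"roll": 0,"gripper": 1}
    - {"xyz": [0,0,0],"roll": 0,"gripper": 1}

```text
t: 12.8
eef_pos: [0.47, 0.1024, 0.0212]
eef_rot: [2.417, 2.007, 0.001]
force: [-0.8, -1.2, 7.1]
grip_width: 0.384
```

Request:
carry_out:
  targets:
    - {"xyz": [0,0,0.01],"roll": 0,"gripper": 1}
    - {"xyz": [0,0,0.015],"roll": 0,"gripper": 1}
    - {"xyz": [0,0,0.02],"roll": 0,"gripper": 1}
    - {"xyz": [0,0,0.02],"roll": 0,"gripper": 1}
    - {"xyz": [0,0,0.02],"roll": 0,"gripper": 1}
    - {"xyz": [0,0,0.015],"roll": 0,"gripper": 1}
    - {"xyz": [0,0,0],"roll": 0,"gripper": 1}
    - {"xyz": [0,0,0],"roll": 0,"gripper": 1}
    - {"xyz": [0,0,0],"roll": 0,"gripper": 1}

```text
t: 13.55
eef_pos: [0.469, 0.1023, 0.1197]
eef_rot: [-2.416, -2.007, 0.001]
force: [-0.2, 0.3, -2.5]
grip_width: 0.387
```

```bash
python3 look.py pics/b3.png
```

```text
[0.4689935  0.10234871 0.11969557] [-2.41645756e+00 -2.00658283e+00  1.32950727e-03] [-0.15989995  0.31297527 -2.52828379] 0.38719997788658955
scene 307 124
top 206 185
```

View pics/b3.png

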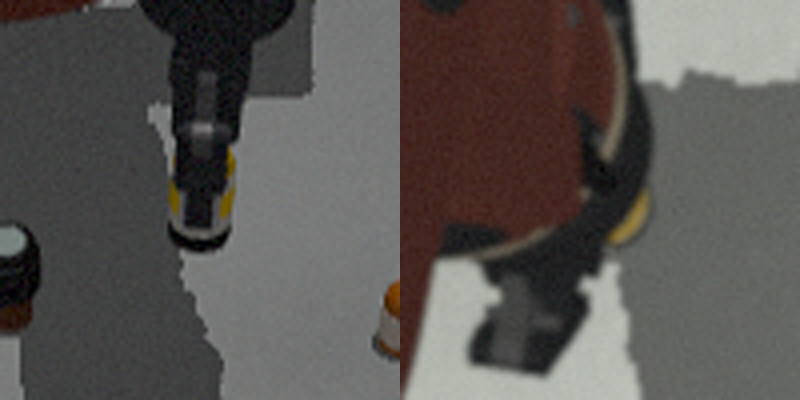

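Request:
carry_out:
  targets:
    - {"xyz": [0.008,-0.0018,0],"roll": 0,"gripper": 1}
    - {"xyz": [0.017,-0.0038,0],"roll": 0,"gripper": 1}
    - {"xyz": [0.018,-0.004,0],"roll": 0,"gripper": 1}
    - {"xyz": [0.018,-0.004,0],"roll": 0,"gripper": 1}
    - {"xyz": [0.018,-0.004,0],"roll": 0,"gripper": 1}
    - {"xyz": [0.018,-0.004,0],"roll": 0,"gripper": 1}
    - {"xyz": [0.018,-0.004,0],"roll": 0,"gripper": 1}
    - {"xyz": [0.018,-0.004,0],"roll": 0,"gripper": 1}
    - {"xyz": [0.018,-0.004,0],"roll": 0,"gripper": 1}
    - {"xyz": [0.018,-0.004,0],"roll": 0,"gripper": 1}
    - {"xyz": [0.01,-0.0025,0],"roll": 0,"gripper": 1}
    - {"xyz": [0.008,-0.002,0],"roll": 0,"gripper": 1}

```text
t: 14.65
eef_pos: [0.6578, 0.0596, 0.1192]
eef_rot: [-2.417, -2.006, 0.001]
force: [-0.7, 0.0, -1.9]
grip_width: 0.386
```

Request:
carry_out:
  targets:
    - {"xyz": [0,0,0],"roll": 0,"gripper": 1}
    - {"xyz": [0,0,-0.01],"roll": 0,"gripper": 1}
    - {"xyz": [0,0,-0.015],"roll": 0,"gripper": 1}
    - {"xyz": [0,0,-0.01],"roll": 0,"gripper": 1}
    - {"xyz": [0,0,0],"roll": 0,"gripper": 1}
    - {"xyz": [0,0,0],"roll": 0,"gripper": 1}
    - {"xyz": [0,0,0],"roll": 0,"gripper": 1}

```text
t: 15.23
eef_pos: [0.6566, 0.0604, 0.0858]
eef_rot: [2.417, 2.007, 0.0]
force: [-0.8, 0.4, -1.4]
grip_width: 0.386
```

```bash
python3 look.py pics/b4.png
```

```text
[0.65660462 0.06038312 0.08583982] [2.41665013e+00 2.00709036e+00 3.15356051e-04] [-0.80747267  0.41764249 -1.4185895 ] 0.3860777198661642
scene 294 204
top 236 74
```

View pics/b4.png

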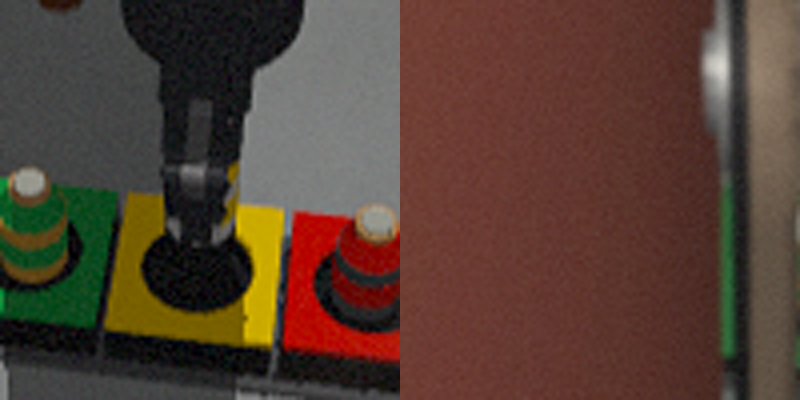

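The yellow objective (crop about (200,225)) is over the yellow bore at (197,270). Lowering.

Request:
carry_out:
  targets:
    - {"xyz": [0,0,-0.01],"roll": 0,"gripper": 1}
    - {"xyz": [0,0,-0.01],"roll": 0,"gripper": 1}
    - {"xyz": [0,0,-0.008],"roll": 0,"gripper": 1}
    - {"xyz": [0,0,-0.005],"roll": 0,"gripper": 1}
    - {"xyz": [0,0,-0.004],"roll": 0,"gripper": 1}
    - {"xyz": [0,0,-0.003],"roll": 0,"gripper": 1}
    - {"xyz": [0,0,-0.002],"roll": 0,"gripper": 1}
    - {"xyz": [0,0,0],"roll": 0,"gripper": 1}
    - {"xyz": [0,0,0],"roll": 0,"gripper": 1}
    - {"xyz": [0,0,0],"roll": 0,"gripper": 1}

```text
t: 16.17
eef_pos: [0.6569, 0.0603, 0.0439]
eef_rot: [2.417, 2.007, 0.001]
force: [-0.9, 0.1, -1.2]
grip_width: 0.388
```

Request:
carry_out:
  targets:
    - {"xyz": [0,0,-0.001],"roll": 0,"gripper": 1}
    - {"xyz": [0,0,-0.001],"roll": 0,"gripper": 1}
    - {"xyz": [0,0,0],"roll": 0,"gripper": 1}
    - {"xyz": [0,0,0],"roll": 0,"gripper": 1}

```text
t: 16.5
eef_pos: [0.6566, 0.0603, 0.0415]
eef_rot: [-2.417, -2.007, 0.0]
force: [0.3, -0.1, -2.0]
grip_width: 0.384
```

Request:
carry_out:
  targets:
    - {"xyz": [0,0,-0.0008],"roll": 0,"gripper": 1}
    - {"xyz": [0,0,0],"roll": 0,"gripper": 1}
    - {"xyz": [0,0,0],"roll": 0,"gripper": 1}
    - {"xyz": [0,0,0],"roll": 0,"gripper": 1}

```text
t: 16.83
eef_pos: [0.6567, 0.0603, 0.0413]
eef_rot: [2.417, 2.007, 0.0]
force: [-2.5, -0.1, 5.7]
grip_width: 0.391
```

Contact again, at +5.7 N. Releasing, then moving up and away.

Request:
carry_out:
  targets:
    - {"xyz": [0,0,0],"roll": 0,"gripper": 0.1}
    - {"xyz": [0,0,0],"roll": 0,"gripper": 0}
    - {"xyz": [0,0,0],"roll": 0,"gripper": -0.2}
    - {"xyz": [0,0,0],"roll": 0,"gripper": -0.5}
    - {"xyz": [0,0,0],"roll": 0,"gripper": -0.7}
    - {"xyz": [0,0,0],"roll": 0,"gripper": -0.9}
    - {"xyz": [0,0,0],"roll": 0,"gripper": -0.9}
    - {"xyz": [0,0,0],"roll": 0,"gripper": -0.9}
    - {"xyz": [0,0,0],"roll": 0,"gripper": -0.9}

```text
t: 17.58
eef_pos: [0.6566, 0.0602, 0.0407]
eef_rot: [-2.417, -2.007, 0.0]
force: [-0.3, 0.3, 0.2]
grip_width: 0.949
```

Request:
carry_out:
  targets:
    - {"xyz": [0,0,0.01],"roll": 0,"gripper": -0.9}
    - {"xyz": [0,0,0.02],"roll": 0,"gripper": -0.9}
    - {"xyz": [0,0,0.025],"roll": 0,"gripper": -0.9}
    - {"xyz": [0,0,0.03],"roll": 0,"gripper": -0.9}
    - {"xyz": [0,0,0.03],"roll": 0,"gripper": -0.9}
    - {"xyz": [0,0,0.03],"roll": 0,"gripper": -0.9}
    - {"xyz": [-0.02,0,0.02],"roll": 0,"gripper": -0.9}
    - {"xyz": [-0.03,0.02,0],"roll": 0,"gripper": -1}
    - {"xyz": [-0.03,0.03,0],"roll": 0,"gripper": -1}
    - {"xyz": [-0.03,0.03,0],"roll": 0,"gripper": -1}
    - {"xyz": [-0.03,0.03,0],"roll": 0,"gripper": -1}
    - {"xyz": [-0.03,0.03,0],"roll": 0,"gripper": -1}

```text
t: 18.58
eef_pos: [0.4873, 0.199, 0.2067]
eef_rot: [2.417, 2.006, 0.002]
force: [0.3, 0.0, -0.1]
grip_width: 0.999
```

Request:
carry_out:
  targets:
    - {"xyz": [-0.02,0.03,0],"roll": 0,"gripper": -1}
    - {"xyz": [-0.02,0.03,0],"roll": 0,"gripper": -1}
    - {"xyz": [-0.01,0.03,0],"roll": 0,"gripper": -1}
    - {"xyz": [0,0.02,0],"roll": 0,"gripper": -1}
    - {"xyz": [0,0,0],"roll": 0,"gripper": -1}
    - {"xyz": [0,0,0],"roll": 0,"gripper": -1}

```text
t: 19.08
eef_pos: [0.4385, 0.3089, 0.2063]
eef_rot: [2.415, 2.009, 0.001]
force: [0.0, 0.6, -1.3]
grip_width: 1.004
```

```bash
python3 - <<'E'
from h import *
import cv2
a=optics.capture('scene')[:,:,::-1];b=optics.capture('top')[:,:,::-1]
x=cv2.resize(a[150:310,200:420],(550,400),interpolation=cv2.INTER_CUBIC)
cv2.imwrite('pics/f1.png',x)
cv2.imwrite('pics/f2.png',cv2.resize(b[80:280,170:490],(800,500),interpolation=cv2.INTER_CUBIC))
E
```

```text
(no output)
```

View pics/f1.png

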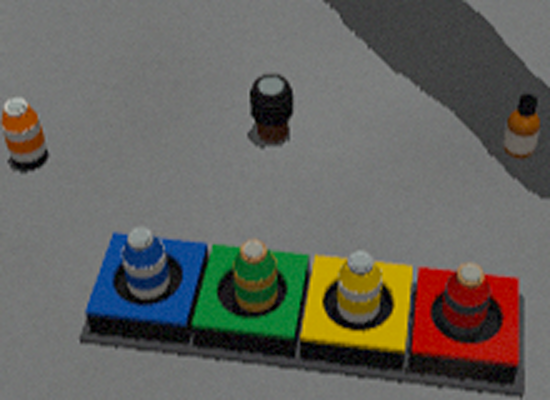

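View pics/f2.png

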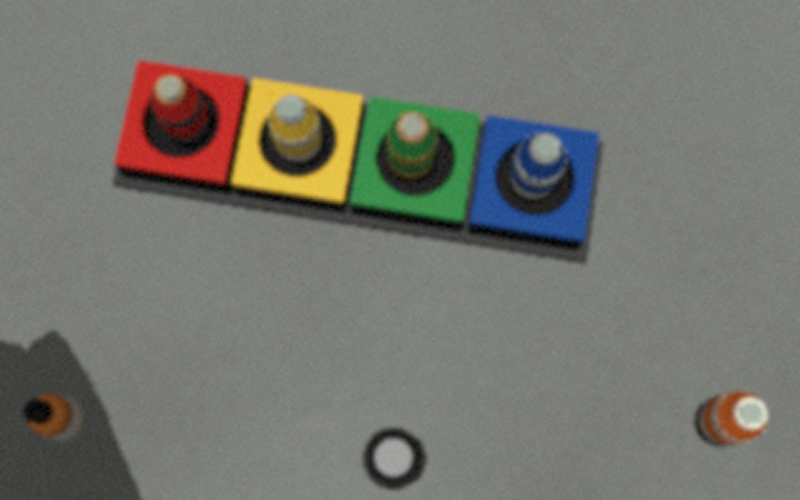

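Blue (scene crop (140,265)) and yellow ((360,290)) both stand upright inside their own bores. Everything else is where it was.

```bash
python3 -c "
from plant import finish_job
print(finish_job())"
```

```text
the job is handed in; nothing more can be done
None
```

Both objectives are in the storage rack: I put the blue one away first, then the yellow one, each in the pocket of its own colour. I lowered each until the wrist force showed it resting on the pocket floor (about +5 N), and only then opened the gripper.

In the last pictures from both cameras, both stand upright, nose up, inside their bores. The red and green objectives and the other items look unmoved, and the arm is well clear. The job took about 19 s of the 56 s allowed, and no check failed. The two cameras differed by at most about 3 mm when locating things, against about 11 mm of clearance around each objective in its pocket.

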